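Press the bench crimper's lever in and hold it on its stop

ROBOT

A 6-joint arm with a two-finger parallel gripper is mounted at the origin on a cart in front of the work surface, level with it; the furniture and walls round the work are solid. World frame = base frame: x ahead of the robot, y to its left, z up, the work surface at z = 0. Lengths are in m, angles in rad, forces in N, time in s.
With the tool pointing down it reaches from about 0.375 to 0.975 m from the base axis. Payload 3.8 kg.
Tool frame: the origin (TCP) lies between the finger pads; the fingertips stand 17 mm ahead of it and the grasp point (between the pads) lies 2 mm behind it; z points along the fingers, y is the line along which they close (so a half turn about z gives the same grasp; the last joint's range is limited). The gripper opens to 85 mm and grips with 20 to 120 N. Pads are 22 mm wide; open, the fingers measure 114 mm over their backs; the gripper's body (76 mm by 85 mm) begins 54 mm behind the grasp point. The pads swing forward as they close: fully open they stand 13 mm farther back than shut.
Start: joints at [-1.346, 0.264, 1.604, -0, 1.274, -0.037], TCP at [0.175, -0.652, 0.248] pointing down, gripper open.
Joint ranges: [-2.63, 2.63], [-0.94, 2.18], [0.31, 2.57], [-1.31, 4.45], [0, 2.66], [-2.55, 2.55]. Speed limits (rad/s): [2.57, 2.57, 3.14, 3.14, 3.14, 3.14].

INTERFACE

Orientations are given as a rotation vector (axis times angle).
In Python, from workcell import bot gives the robot as it stands.
- The arm moves only by the tool play_rows, never from a script. Its argument "steps" is one flat list of numbers, 4 for each row, row after row: the shift along the tool's x, y, z in m, then the turn about the tool's z in rad. A call has 1 to 10 rows; each row is the pose to reach, as a shift and turn from the pose commanded when the call began, along the tool's axes at that moment; what a row does not reach only later rows make up. A row lasts 1/8 s, in which the tool goes at most 62.5 mm and 10.7 degrees, less where a joint would pass 70% of its speed; a pose out of reach is approached as far as the arm can. A call with a gripper value outside its range is refused whole. "jaw" is the closure in counts, from 0 (fully open) to 255 (shut), set as the call begins (left out, the last holds). The fingers move at their own pace and stop on an object; "grip_force" is the grip in N (left out, the last holds). Time passes only in rows, so rows that repeat a pose let the fingers close. It gives the time, the measured TCP pose, the force, the opening and the grip force at its end, in the units of the state.
- bot.read_state(): the state, without advancing time (a new reading comes with each control period).
- bot.read_camera(name): name is "scene" or "top" or "wrist"; returns a dict with "pixels" (480x640x3 uint8, blue, green, red), "mtx" (3x3 intrinsics, pixels), "R" (3x3) and "t" (3): a world point X has camera coordinates R X + t. Camera axes: x right, y down, z forward; pixel columns grow to the right and rows downward; lengths in m; the calibration is good to about 2 mm. A picture is of the moment at which its call begins. There is no depth.
- bot.finish_job(): hands the job in; it is judged then, once.
The state is a dict: "time": time; "q": joint angles; "joint_vel": joint speeds; "joint_torque": joint torques, N m; "tool_pos": TCP position; "tcp_rot": TCP orientation; "wrist_force": force on the tool from outside, world axes, zero at the start; "torque": the same for the moment, N m; "width": opening from 0.0 (shut) to 1.0 (fully open); "grip_force": force on a finger pad.
Only numpy, scipy, OpenCV 4.12 (cv2) and the standard library are available. Lean on these libraries where they do the work, as an engineer would, in place of code of your own. Each camera call takes 0.05 s, during which the arm holds its last target. There are 200 camera calls.

TASK

Check where the lever of the bench crimper stops: with a fingertip swing the red safety catch fully round until it lies along the bar, out of the lever's way, then press the blue lever in towards the bar with the backs of the closed fingers until it sits firmly on the white tip of the stop screw, short of the bar. Finish while holding it there, with a steady and moderate push, so that the gap of the jaws can be gauged. Only touch and push: do not pinch the catch or the lever between the fingers, do not bear on the bar, and leave the loose things on the bench where they are.

Things in the scene. Friction and masses are not known exactly. Their poses are not given: they have to be found in the camera images.
- crimper: Grey cast bench crimper, bolted to the worktop (it does not move): base plate 96 x 246 x 9 mm, head with the jaws at its +y end, 104 mm high at the cap of the pivot. Origin on the worktop under the bar's axis, 75 mm along -y from the level of the lever's pivot; z up, y along the bar towards the head and jaws, -x towards the side on which the lever stands open. Its yaw varies. The lever's pivot is an upright pin at (-30, +75) mm in its x, y.
- bar: The fixed steel bar, round, 20 mm in diameter, level, its axis 75 mm above the worktop, from y = -136 mm to the head at y = +40 mm in the crimper's frame (same origin and axes as the crimper). Clamped parts on it reach 90 mm above the worktop.
- lever (a joint): Angle of the lever about its upright pivot: 0 wide open (where its spring keeps it), growing as it is pressed in towards the bar; at 0.38 rad it is parallel to the bar. The stop screw halts it somewhere between 0.31 and 0.41 rad, depending on how the screw is set. Pressed at the middle of the grip the spring takes 2.7 N to start and 7 to 8 N near the stop; at the stop the force rises steeply.
- lever_blade: The lever: flat, 190 mm long from the pivot to its rounded end, blue sleeve 11 mm thick and 27 mm tall from 55 mm to 191 mm from the pivot, between 70 and 98 mm above the worktop. Origin on the pivot's axis at worktop height; it turns with the lever: -y runs along the lever to its free end, +x points square to it towards the bar, so the outer face to press is at x = -5.5 mm.
- lever_grip (a point): Middle of the outer face of the lever's blue sleeve, 130 mm from the pivot, 84 mm above the worktop; its x axis points square into the face (the way to press).
- catch (a joint): Angle of the red safety catch about its upright pin on top of the bar (pin 30 mm along -y from the crimper's origin): about 0 (up to 0.12) when it stands across, square to the bar, blocking the lever; 1.57 rad (its end stop) when swung fully round to lie along the bar towards the bar's free end (-y). It turns counterclockwise seen from above and stays where it is left; pushing its post takes about 1 N.
- catch_post (a point): Centre of the top of the upright red finger post on the catch, 10 mm in diameter, 27 mm tall, top 120 mm above the worktop, 35 mm from the catch's pin. The catch's tongue is 14 mm wide, 60 mm long, 88 to 93 mm above the worktop. The axes turn with the catch: -x points from the pin out along the tongue.
- stop_screw: Brass stop screw through the bar with a white plastic tip 11 mm in diameter; origin at the centre of the tip's face, which meets the lever's inner face, 77 mm above the worktop, 80 mm along -y from the crimper's origin. The tip stands 10 to 24 mm out of the bar's surface towards the lever (its setting varies; pushing does not move it); +x runs along the screw into the bar.
- spool_gold: Loose spool of gold wire, 43 mm across, 22 mm high; origin under its centre. Leave it alone.
- spool_silver: Loose spool of silver wire, 43 mm across, 22 mm high; origin under its centre. Leave it alone.
- bead_jar: Loose jar of coral beads with a black lid, 38 mm across, 46 mm high; origin under its centre. Leave it alone.
- cutters: Loose small side cutters with black handles, 108 x 106 x 11 mm; origin under the centre. Leave them alone.
- violet_tape: Loose roll of violet tape, 62 mm across, 19 mm high; origin under its centre. Leave it alone.
- awl: Loose awl with a wooden handle, 46 x 103 x 22 mm; origin under its centre. Leave it alone.

How it is judged:
On the way, in this order (a step that is already met when the one before it is completed fails the run):
1. the safety catch is swung round along the bar (past 1.35 rad) while the lever is still open (value of joint catch above 1.35 rad and value of joint lever below 0.1 rad), for 0.2 s.
2. the lever is pressed in until it bears on the stop screw (over 2 N) (contact force between lever_blade and stop_screw above 2 N), for 0.3 s.
At the end, for the whole second after the job is handed in: The catch lies along the bar (over 1.35 rad); the fingers still press the lever with 4 to 35 N and it rests, still, on the stop screw with more than 2 N (value of joint catch above 1.35 rad and value of joint lever above 0.29 rad and contact force between lever_blade and stop_screw above 2 N and contact force between the fingers and lever_blade between 4 and 35 N and linear speed of lever_blade below 0.01 m/s); the arm keeps its last pose, push and grip.
It fails at once if the lever is pressed with more than 45 N (contact force between the fingers and lever_blade above 45 N).
It fails at once if the fingers bear on the bar (over 3 N) (contact force between the fingers and bar above 3 N).
It fails at once if the lever is taken between the fingers (x of the grasp point in the frame of lever_blade between -0.007 and 0.007 m and y of the grasp point in the frame of lever_blade between -0.19 and -0.03 m and height (world z) of the grasp point below 0.1 m).
It fails at once if the catch's post is taken between the fingers (horizontal distance between the grasp point and catch_post below 0.006 m and z of the grasp point in the frame of catch_post below 0 m).
It fails at once if a loose thing is moved or lifted (over 20 mm) (distance of any of spool_gold, spool_silver, bead_jar, cutters, violet_tape, awl from where it was at the start of the episode above 0.02 m).
It also fails if it takes over 45 s, if anything falls off the work surface, if the arm or the gripper's body presses on something with over 40 N, if the wrist force passes 120 N, or if a joint passes its speed limit or range.

## Working session

There is one attempt and no reset: what is moved stays moved. The work goes in short steps, Python scripts to look and compute and a tool call to move; the robot and the scene stay as the last step left them, time stands still between calls to the robot, and variables do not carry over. Pictures are saved under pics/ and viewed, at most 10 in all, crops included, and the job is handed in when it is done.

Besides the shell and the picture viewer there is one more tool, called after ">>>" as name(argument=value, ...) on one line, values as JSON. play_rows: Moves the arm, as the interface text tells. Its arguments: {"type":"object","properties":{"steps":{"type":"array"},"jaw":{"type":"number"},"grip_force":{"type":"number"}},"required":["steps"]}

```bash
mkdir -p pics; python3 - <<'E'
from workcell import bot
import cv2,numpy as np
s=bot.read_state();print(s)
for n in("top","scene"):
    c=bot.read_camera(n);cv2.imwrite(f"pics/{n}0.png",c["pixels"]);np.savez(f"{n}0.npz",**c);print(n,c["mtx"],c["R"],c["t"])
E
```

```text
{'time': 0.0, 'q': array([-1.34590298e+00,  2.64769484e-01,  1.60537458e+00,  2.81387104e-05,
        1.27370133e+00, -3.68916511e-02]), 'joint_vel': array([9.01887738e-04, 1.58715080e-03, 1.64158168e-03, 9.89024581e-04,
       9.89581047e-05, 6.96726815e-04]), 'joint_torque': array([-1.17002801e-03, -5.15113378e+01, -3.67316294e+01, -2.32274679e-04,
        1.30357960e-02, -6.51523635e-06]), 'tool_pos': array([ 0.17455099, -0.65132274,  0.24695067]), 'tcp_rot': array([-3.11249442e+00, -4.09731795e-01,  2.89870354e-04]), 'wrist_force': array([0.27843418, 0.34774516, 0.36877999]), 'torque': array([0.03683252, 0.02399965, 0.00925998]), 'grip_force': 0.0, 'width': 0.9995322002905361}
top [[483.34820424   0.         322.99747248]
 [  0.         483.34820424 238.81759275]
 [  0.           0.           1.        ]] [[-1.41377542e-02 -9.99897007e-01 -2.46975959e-03]
 [-9.92828492e-01  1.43309654e-02 -1.18685332e-01]
 [ 1.18708503e-01  7.74103635e-04 -9.92928845e-01]] [-0.02179885  0.51034659  1.43048371]
scene [[585.59138312   0.         324.58105851]
 [  0.         585.59138312 237.92927424]
 [  0.           0.           1.        ]] [[-0.72782053 -0.68575227  0.00459341]
 [-0.48070904  0.50539876 -0.7165828 ]
 [ 0.48907678 -0.52375177 -0.69748691]] [0.3505838  0.33028535 1.17088751]
```

View pics/top0.png

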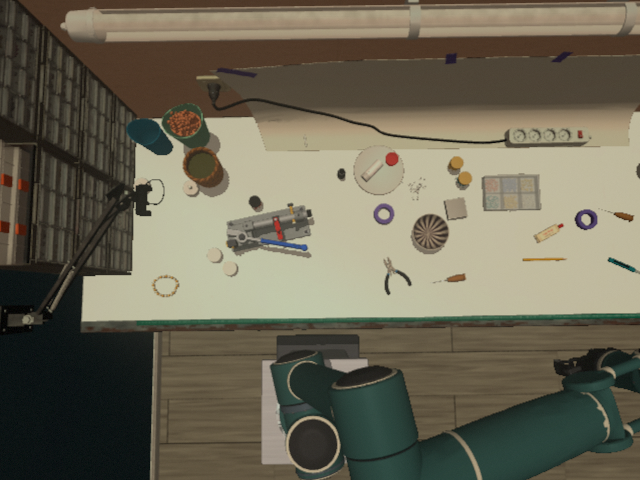

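View pics/scene0.png

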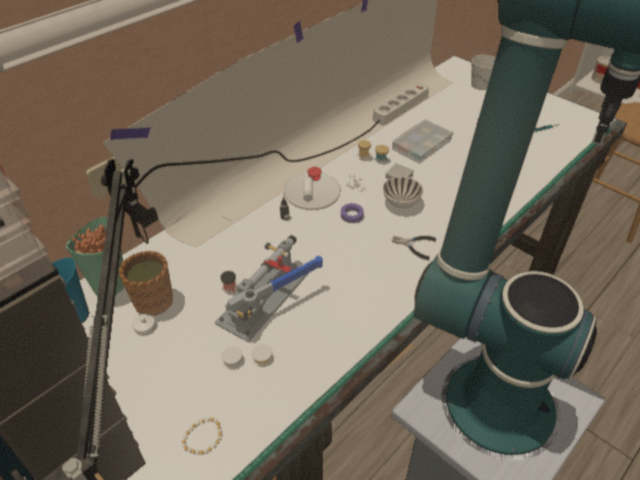

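The top view shows the crimper around (270,228), with its head to the left (+y) and the blue lever running to (307,247) on the robot's side. The red catch is at (279,228). Next I'll measure with masks.

```bash
cat > h.py <<'E'
import numpy as np,cv2
def ray(c,p,z):
    d=c["R"].T@np.linalg.solve(c["mtx"],[p[0],p[1],1.]);o=-c["R"].T@c["t"]
    return o+d*(z-o[2])/d[2]
def proj(c,X):
    v=c["mtx"]@(c["R"]@np.array(X)+c["t"]);return v[:2]/v[2]
def mask(im,col):
    h=cv2.cvtColor(im,cv2.COLOR_BGR2HSV);H,S,V=[h[...,i].astype(int) for i in range(3)]
    return ((H>105)&(H<125)&(S>140)&(V>60)) if col=="blue" else (((H<6)|(H>174))&(S>150)&(V>60))
E
python3 - <<'E'
from h import *
T=dict(np.load("top0.npz"));S=dict(np.load("scene0.npz"))
def comp(c,col,box):
    m=mask(c["pixels"],col).astype(np.uint8);k=np.zeros_like(m);x0,y0,x1,y1=box;k[y0:y1,x0:x1]=m[y0:y1,x0:x1]
    return np.argwhere(k)[:,::-1]
tb=comp(T,"blue",(220,190,330,270));tr=comp(T,"red",(255,200,300,250))
sb=comp(S,"blue",(210,230,340,340));sr=comp(S,"red",(240,230,320,300))
for n,p in(("tb",tb),("tr",tr),("sb",sb),("sr",sr)): print(n,len(p),p.min(0),p.max(0))
P=np.array([ray(T,p,.098)[:2] for p in tb]);m=P.mean(0);d=cv2.fitLine(P.astype(np.float32),cv2.DIST_L2,0,.01,.01).ravel()[:2]
t=(P-m)@d;print("blue line",m,d,m+d*t.min(),m+d*t.max(),np.degrees(np.arctan2(d[1],d[0])))
a=cv2.resize(T["pixels"][190:265,220:320],None,fx=8,fy=8,interpolation=cv2.INTER_CUBIC)[:600]
cv2.imwrite("pics/topz.png",a)
a=cv2.resize(S["pixels"][225:345,205:335],None,fx=5,fy=5,interpolation=cv2.INTER_CUBIC)
cv2.imwrite("pics/scz.png",a)
E
```

```text
tb 110 [262 239] [306 249]
tr 83 [274 220] [282 238]Traceback (most recent call last):
  File "<stdin>", line 8, in <module>
    return umr_minimum(a, axis, None, out, keepdims, initial, where)
ValueError: zero-size array to reduction operation minimum which has no identity
```

```bash
python3 - <<'E'
from h import *
T=dict(np.load("top0.npz"));S=dict(np.load("scene0.npz"))
def comp(c,col,box):
    m=mask(c["pixels"],col).astype(np.uint8);k=np.zeros_like(m);x0,y0,x1,y1=box;k[y0:y1,x0:x1]=m[y0:y1,x0:x1]
    return np.argwhere(k)[:,::-1]
tb=comp(T,"blue",(220,190,330,270));tr=comp(T,"red",(255,200,300,250))
P=np.array([ray(T,p,.098)[:2] for p in tb]);m=P.mean(0);d=cv2.fitLine(P.astype(np.float32),cv2.DIST_L2,0,.01,.01).ravel()[:2]
t=(P-m)@d;e=[m+d*t.min(),m+d*t.max()];print("blue",m,d,e)
u=d*np.sign(-d[1]);end=m+u*((P-m)@u).max();piv=end-u*.190
a=np.arctan2(u[1],u[0])+np.pi/2 # lever -y dir = u -> lever yaw
# lever at 0.38 parallel: frame -y = bar -y; pressing turns ccw (towards +x from -x side with end at -y)
for sg in(1,-1):
    y=a+sg*.38;R=np.array([[np.cos(y),-np.sin(y)],[np.sin(y),np.cos(y)]]);o=piv-R@[-.03,.075]
    print(sg,"piv",piv,"leveryaw",a,"crimp yaw",y,"orig",o,"px bar ends",[proj(T,[*(o+R@[0,v]),.085]).round() for v in(-.136,.04)],"catchpin",o+R@[0,-.03],proj(T,[*(o+R@[0,-.03]),.093]),"post0",proj(T,[*(o+R@[-.035,-.03]),.12]))
print(tr.min(0),tr.max(0))
cv2.imwrite("pics/topz.png",cv2.resize(T["pixels"][190:265,220:320],None,fx=8,fy=8,interpolation=cv2.INTER_CUBIC))
cv2.imwrite("pics/scz.png",cv2.resize(S["pixels"][225:345,205:335],None,fx=5,fy=5,interpolation=cv2.INTER_CUBIC))
E
```

```text
blue [0.48853311 0.08008774] [0.180572   0.98356175] [array([0.47756036, 0.02031997]), array([0.50085734, 0.14721683])]
1 piv [0.51186903 0.2071967 ] leveryaw -0.18156803 crimp yaw 0.19843197 orig [0.55606527 0.1395824 ] px bar ends [array([311., 212.]), array([252., 225.])] catchpin [0.56197923 0.11017109] [274.78665162 219.18650324] post0 [276.27692166 229.5669326 ]
-1 piv [0.51186903 0.2071967 ] leveryaw -0.18156803 crimp yaw -0.561568 orig [0.49732312 0.12773969] px bar ends [array([309., 266.]), array([257., 235.])] catchpin [0.4813477  0.10234705] [277.5605507  246.74310493] post0 [270.07748113 256.29354458]
[274 220] [282 238]
```

View pics/topz.png

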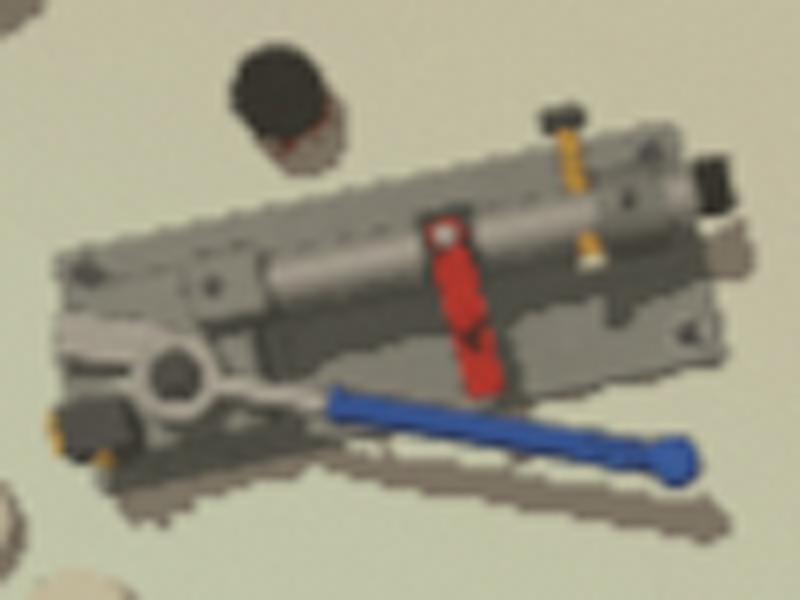

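View pics/scz.png

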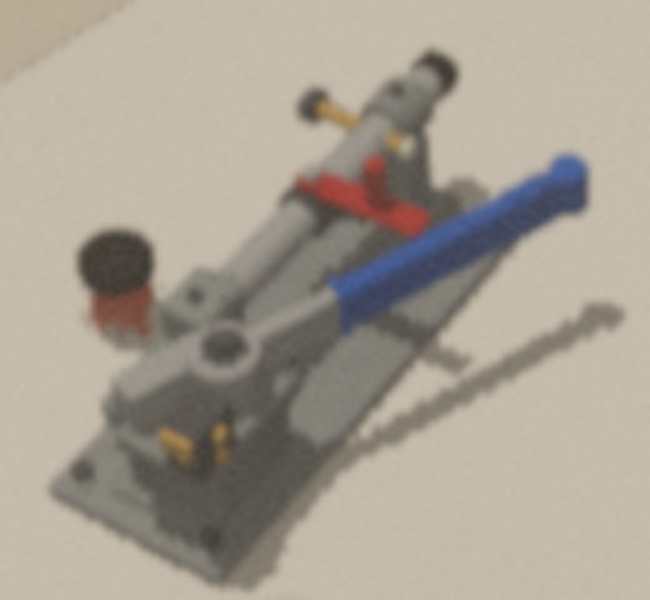

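The zoomed top view shows the catch pin at crop (447,233), which is pixel (275.9,219.1). The pivot cap is at (242.1,236.6) and the white tip at about (293.7,222.2). The scene view confirms the post is up and the lever is open. I'll move to a stand-off above it first and then refine with the wrist camera.

```bash
cat >> h.py <<'E'
def fit(obs):  # list of (local xy, world xy) -> yaw, origin
    A=np.array([o[0] for o in obs]);B=np.array([o[1] for o in obs]);a=A-A.mean(0);b=B-B.mean(0)
    y=np.arctan2((a[:,0]*b[:,1]-a[:,1]*b[:,0]).sum(),(a*b).sum());R=rot(y);return y,B.mean(0)-R@A.mean(0)
def rot(y): return np.array([[np.cos(y),-np.sin(y)],[np.sin(y),np.cos(y)]])
def tomove(s,target,yaw):  # tool-frame shift and turn
    from scipy.spatial.transform import Rotation as Ro
    M=Ro.from_rotvec(s["tcp_rot"]).as_matrix();d=M.T@(np.array(target)-s["tool_pos"])
    cy=np.arctan2(M[1,0],M[0,0]);return d.round(4),round((-(yaw-cy)+np.pi)%(2*np.pi)-np.pi,4)
E
python3 - <<'E'
from h import *
from workcell import bot
T=dict(np.load("top0.npz"));s=bot.read_state()
pin=ray(T,(275.4,218.6),.095)[:2];piv=ray(T,(241.6,236.1),.104)[:2];tip=ray(T,(293.2,221.7),.080)[:2]
y,o=fit([((0,-.03),pin),((-.03,.075),piv)]);R=rot(y)
print("yaw",y,"o",o,"dist",np.hypot(*(pin-piv)),np.hypot(.03,.105),"tip local",R.T@(tip-o))
y=(y+.198)/2;R=rot(y);o=(pin-R@[0,-.03]+piv-R@[-.03,.075])/2
print("yaw",y,o)
t=o+R@[-.035,.005];print(t,tomove(s,[*t,.2],y+np.pi/2))
E
```

```text
yaw 0.20817245061814915 o [0.55720905 0.13742761] dist 0.10895555873253521 0.10920164833920777 tip local [-0.01784868 -0.0779097 ]
yaw 0.20308622530907458 [0.5571126  0.13732956]
[0.52182343 0.13516754] (array([ 0.539 , -0.6698,  0.0485]), np.float64(-1.5121))
```

>>> play_rows(steps=[0.03,-0.037,0,-0.08,0.065,-0.08,0,-0.18,0.1,-0.124,0,-0.28,0.135,-0.168,0,-0.38,0.17,-0.211,0,-0.48,0.205,-0.255,0,-0.58,0.24,-0.298,0,-0.68,0.275,-0.342,0,-0.78,0.31,-0.385,0,-0.88,0.34,-0.42,0,-0.96], jaw=255, grip_force=30)

```text
time: 1.35
tool_pos: [0.3945, -0.1563, 0.248]
tcp_rot: [-2.57, -1.806, -0.0]
wrist_force: [-0.0, 0.4, -0.2]
width: -0.006
grip_force: 0.0
```

```bash
python3 - <<'E'
from h import *
from workcell import bot
s=bot.read_state();print(s["time"],s["tool_pos"],s["width"],s["q"])
y=.203;o=np.array([.5571,.1373]);t=o+rot(y)@[-.035,.005];print(tomove(s,[*t,.2],y+np.pi/2))
E
```

```text
1.35 [ 0.39452569 -0.15625336  0.24801653] -0.005820267208820143 [-4.35922385e-01 -2.28270655e-01  2.10488317e+00  1.47370555e-04
  1.26509503e+00 -9.04054920e-02]
(array([0.3173, 0.0211, 0.0481]), np.float64(-0.5486))
```

>>> play_rows(steps=[0.045,0.003,0,-0.08,0.095,0.006,0,-0.18,0.145,0.01,0,-0.28,0.195,0.013,0,-0.38,0.245,0.016,0,-0.48,0.29,0.019,0,-0.549,0.317,0.021,0,-0.549,0.317,0.021,0,-0.549])

```text
time: 2.35
tool_pos: [0.5226, 0.1338, 0.2476]
tcp_rot: [-1.985, -2.434, 0.001]
wrist_force: [0.1, -1.1, -0.3]
width: -0.002
grip_force: 0.0
```

```bash
python3 - <<'E'
from h import *
from workcell import bot
s=bot.read_state();print(s["tool_pos"],s["tcp_rot"],s["q"])
c=bot.read_camera("wrist");np.savez("w1.npz",**c);cv2.imwrite("pics/w1.png",c["pixels"])
y=.203;o=np.array([.5571,.1373]);R=rot(y)
for n,l,z in(("pin",(0,-.03),.095),("piv",(-.03,.075),.104),("post",(-.035,-.03),.12),("tip",(-.018,-.08),.082),("barend",(0,-.136),.075)):print(n,proj(c,[*(o+R@l),z]).round(1))
print(proj(c,s["tool_pos"]+[0,0,-.017]))
E
```

```text
[0.52257663 0.13384194 0.24759287] [-1.98470304e+00 -2.43423751e+00  1.34955685e-03] [2.04504715e-01 8.39804867e-03 1.89369095e+00 8.59220684e-05
 1.24067693e+00 1.71630768e-03]
pin [357.2 266.6]
piv [322.8 139.6]
post [316.2 279. ]
tip [334.6 310.4]
barend [351.3 355.8]
[315.68218054 314.52041103]
```

View pics/w1.png

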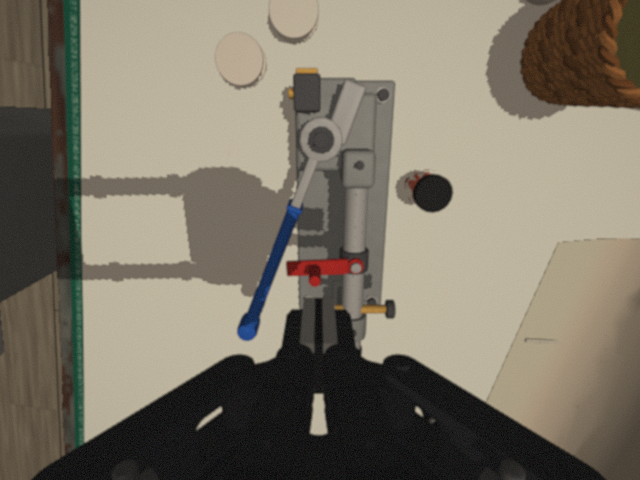

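The wrist view agrees with the prediction to about 1 mm: pivot at (321,138), pin at (356,267), post top at (314,280). I'll descend on the head side of the post.

>>> play_rows(steps=[0.004,0,0.04,0,0.004,0,0.08,0,0.004,0,0.11,0,0.004,0,0.126,0,0.004,0,0.126,0,0.004,0,0.126,0])

```text
time: 3.15
tool_pos: [0.5228, 0.1362, 0.1238]
tcp_rot: [1.988, 2.43, 0.003]
wrist_force: [-0.0, -0.6, -0.1]
width: -0.002
grip_force: 0.0
```

```bash
python3 - <<'E'
from h import *
from workcell import bot
s=bot.read_state();o=np.array([.5571,.1373]);R=rot(.203)
print(s["tool_pos"],s["wrist_force"],"local",R.T@(s["tool_pos"][:2]-o))
E
```

```text
[0.52280795 0.13618006 0.12375845] [-0.01293352 -0.58403986 -0.1277913 ] local [-0.03381369  0.00581663]
```

>>> play_rows(steps=[-0.01,-0.001,0.002,0,-0.02,-0.001,0.002,0,-0.025,-0.003,0.002,0,-0.03,-0.0046,0.002,0,-0.035,-0.0055,0.002,0,-0.04,-0.0056,0.002,0,-0.0455,-0.005,0.002,0,-0.051,-0.0037,0.002,0,-0.056,-0.001,0.002,0,-0.061,0.0025,0.002,0])

```text
time: 4.4
tool_pos: [0.5363, 0.0768, 0.1202]
tcp_rot: [-1.988, -2.432, 0.001]
wrist_force: [-1.0, 0.6, 1.0]
width: 0.001
grip_force: 0.5
```

```bash
cat > chk.py <<'E'
from h import *
from workcell import bot
s=bot.read_state();o=np.array([.5571,.1373]);R=rot(.203)
print(s["time"],s["tool_pos"],s["wrist_force"],"local",R.T@(s["tool_pos"][:2]-o))
import sys
if len(sys.argv)>1:
    c=bot.read_camera("top")["pixels"];w=bot.read_camera("wrist")["pixels"];sc=bot.read_camera("scene")["pixels"]
    f=lambda a,k:cv2.resize(a,None,fx=k,fy=k,interpolation=cv2.INTER_CUBIC)
    a=f(c[190:265,220:320],4);b=f(sc[225:345,225:325],4)[:480,:400];w2=w[130:430,200:500]
    out=np.zeros((600,800,3),np.uint8);out[:300,:400]=a;out[300:600,:300]=w2;out[:480,400:800]=b;cv2.imwrite(f"pics/{sys.argv[1]}.png",out)
E
python3 chk.py c1
```

```text
4.4 [0.53628998 0.07682296 0.12018287] [-1.00110482  0.606862    0.99967618] local [-0.0325754  -0.05503974]
```

View pics/c1.png

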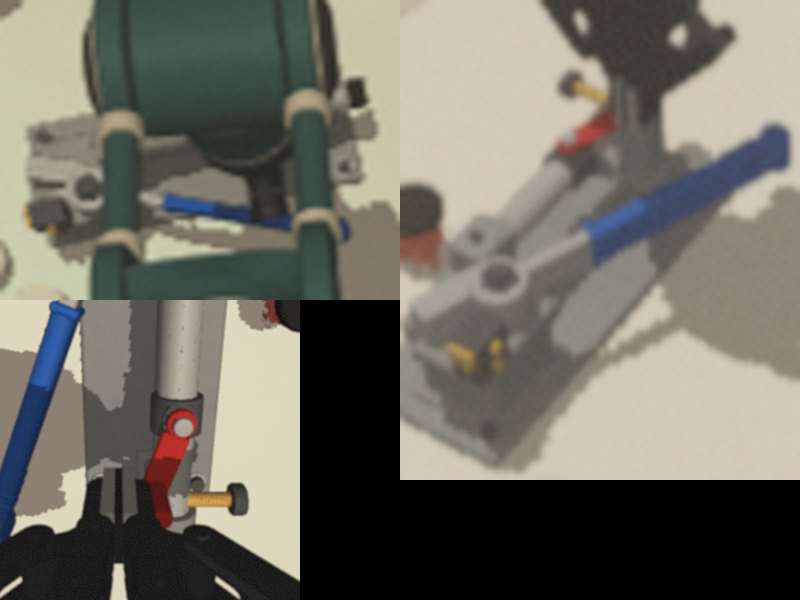

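The wrist view shows the catch about 65° round, with the lever still open, as planned. I'll continue the arc.

>>> play_rows(steps=[-0.004,0.004,0,0,-0.007,0.008,0,0,-0.0085,0.0105,0,0,-0.0095,0.0125,0,0,-0.0095,0.0125,0,0,-0.0095,0.0125,0,0])

```text
time: 5.3
tool_pos: [0.5497, 0.0703, 0.12]
tcp_rot: [-1.988, -2.431, 0.002]
wrist_force: [-4.7, 2.9, 2.1]
width: -0.002
grip_force: 2.4
```

```bash
python3 chk.py c2
```

```text
5.3 [0.54965712 0.07033326 0.12004562] [-4.73618786  2.86947047  2.13695389] local [-0.02079112 -0.06409111]
```

View pics/c2.png

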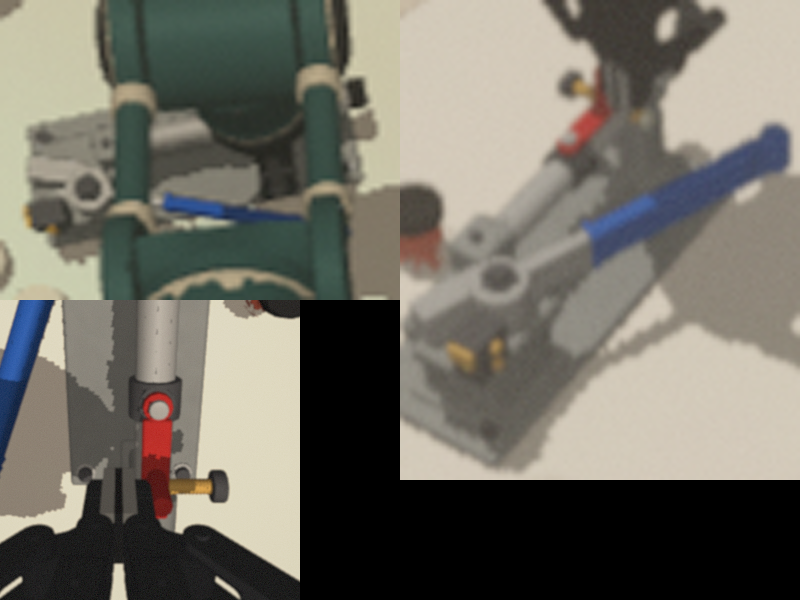

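The tongue now lies parallel to the bar: the pin is at (158,408) and the end at (162,505) in the wrist crop. The push has reached about 5.5 N, so the catch is at its end stop. I'll back off, rise and go round to the outside of the lever.

>>> play_rows(steps=[0,-0.012,0,0,0,-0.012,-0.03,0,0.003,-0.014,-0.055,0,0.012,-0.05,-0.055,0,0.021,-0.09,-0.055,0,0.021,-0.105,-0.055,0,0.021,-0.105,-0.03,0,0.021,-0.105,0.005,0,0.021,-0.105,0.024,0,0.021,-0.105,0.024,0])

```text
time: 6.7
tool_pos: [0.4426, 0.0695, 0.095]
tcp_rot: [-1.988, -2.431, 0.003]
wrist_force: [-0.6, 0.1, 0.8]
width: 0.0
grip_force: 0.0
```

```bash
python3 chk.py c3
```

```text
6.7 [0.44264679 0.06948232 0.09495385] [-0.6317257   0.12313818  0.76762332] local [-0.12577568 -0.04335037]
```

View pics/c3.png

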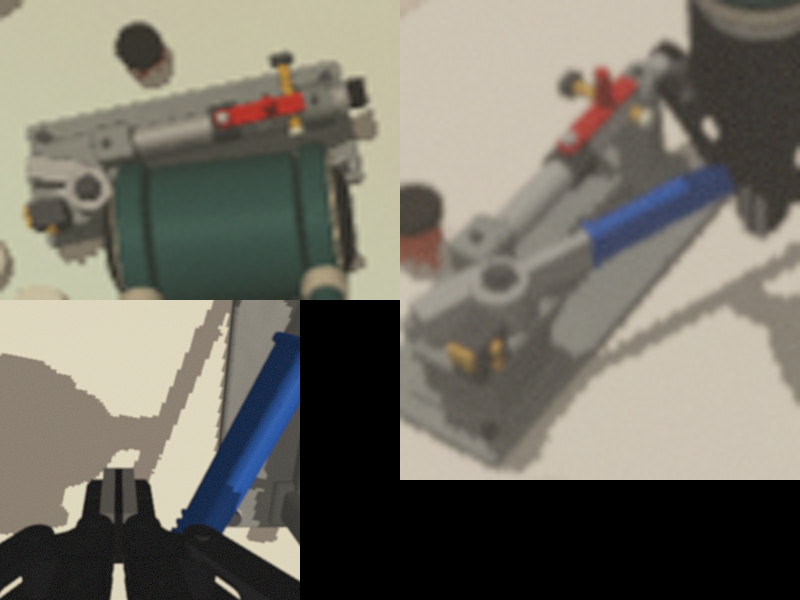

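The catch lies along the bar and the finger is outside the open lever. I'll press in.

>>> play_rows(steps=[0,0.01,0,0,0,0.018,0,0,0,0.025,0,0,0,0.032,0,0,0,0.039,0,0,0,0.046,0,0,0,0.053,0,0,0,0.06,0,0,0,0.066,0,0,0,0.066,0,0])

```text
time: 8.1
tool_pos: [0.5062, 0.082, 0.0949]
tcp_rot: [-1.986, -2.43, 0.008]
wrist_force: [-5.8, -5.2, 1.1]
width: 0.0
grip_force: 3.5
```

```bash
python3 chk.py
```

```text
8.1 [0.50618358 0.08197763 0.09489912] [-5.76305202 -5.18080814  1.135918  ] local [-0.06102438 -0.0439212 ]
```

>>> play_rows(steps=[0,0.003,0,0,0,0.006,0,0,0,0.008,0,0,0,0.009,0,0,0,0.009,0,0])

```text
time: 8.72
tool_pos: [0.5146, 0.0832, 0.0949]
tcp_rot: [-1.986, -2.431, 0.01]
wrist_force: [-6.8, -7.0, 1.0]
width: 0.001
grip_force: 4.1
```

>>> play_rows(steps=[0,0.001,0,0,0,0.002,0,0,0,0.002,0,0])

```text
time: 9.1
tool_pos: [0.5164, 0.0835, 0.0949]
tcp_rot: [-1.986, -2.431, 0.01]
wrist_force: [-6.6, -8.1, 0.8]
width: -0.001
grip_force: 4.3
```

>>> play_rows(steps=[0,0.001,0,0,0,0.0015,0,0,0,0.0015,0,0])

```text
time: 9.48
tool_pos: [0.5178, 0.0838, 0.0949]
tcp_rot: [-1.986, -2.431, 0.01]
wrist_force: [-6.9, -7.5, 1.9]
width: 0.002
grip_force: 4.4
```

>>> play_rows(steps=[0,0.001,0,0,0,0.001,0,0])

```text
time: 9.72
tool_pos: [0.518, 0.0838, 0.0949]
tcp_rot: [-1.985, -2.43, 0.012]
wrist_force: [-8.8, -7.7, 3.9]
width: 0.0
grip_force: 5.7
```

>>> play_rows(steps=[0,0.001,0,0,0,0.001,0,0])

```text
time: 9.98
tool_pos: [0.5181, 0.0838, 0.0949]
tcp_rot: [-1.984, -2.429, 0.015]
wrist_force: [-12.3, -9.2, 7.3]
width: -0.003
grip_force: 7.2
```

>>> play_rows(steps=[0,0.001,0,0,0,0.0015,0,0,0,0.0015,0,0,0,0.0015,0,0])

```text
time: 10.48
tool_pos: [0.5182, 0.0838, 0.0949]
tcp_rot: [-1.983, -2.427, 0.018]
wrist_force: [-16.1, -11.4, 9.7]
width: -0.0
grip_force: 9.3
```

```bash
python3 chk.py c4
```

```text
10.475 [0.51820789 0.08380718 0.09485428] [-16.14944456 -11.35197841   9.73136211] local [-0.04887812 -0.04455343]
```

View pics/c4.png

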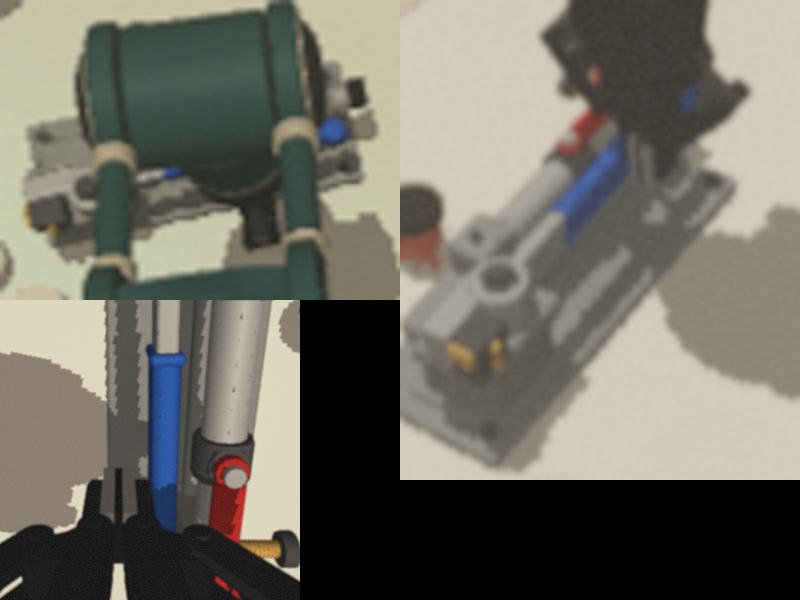

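The lever is parallel to the bar and has stalled where the stop was expected. The upward force makes me suspect the knuckle could be touching the post, so I'll back off, shift 12 mm towards the head and press again, clear of the post.

>>> play_rows(steps=[0,-0.01,0,0,0,-0.02,0,0,0.006,-0.03,-0.001,0,0.012,-0.03,-0.001,0,0.012,-0.022,-0.001,0,0.012,-0.014,-0.001,0,0.012,-0.008,-0.001,0,0.012,-0.006,-0.001,0,0.012,-0.005,-0.001,0,0.012,-0.005,-0.001,0])

```text
time: 11.88
tool_pos: [0.5134, 0.0952, 0.0956]
tcp_rot: [-1.986, -2.43, 0.012]
wrist_force: [-8.1, -8.0, 2.1]
width: -0.0
grip_force: 4.7
```

>>> play_rows(steps=[0,0.001,0,0,0,0.0015,0,0,0,0.0015,0,0])

```text
time: 12.25
tool_pos: [0.5147, 0.0954, 0.0955]
tcp_rot: [-1.986, -2.43, 0.012]
wrist_force: [-8.0, -7.2, 2.5]
width: -0.002
grip_force: 4.9
```

>>> play_rows(steps=[0,0.001,0,0,0,0.0015,0,0,0,0.0015,0,0])

```text
time: 12.62
tool_pos: [0.5154, 0.0955, 0.0956]
tcp_rot: [-1.985, -2.429, 0.014]
wrist_force: [-10.3, -8.7, 4.2]
width: -0.003
grip_force: 6.2
```

It stalls at the same lever line (about 0.40 rad) well clear of the post, so the lever really is on the stop screw. I'll add some push.

>>> play_rows(steps=[0,0.001,0,0,0,0.002,0,0,0,0.0025,0,0,0,0.0025,0,0,0,0.0025,0,0])

```text
time: 13.25
tool_pos: [0.5156, 0.0956, 0.0955]
tcp_rot: [-1.982, -2.427, 0.02]
wrist_force: [-17.2, -11.0, 9.8]
width: 0.004
grip_force: 9.9
```

```bash
python3 chk.py
```

```text
13.25 [0.51561129 0.09557551 0.09548296] [-17.22869167 -10.99646623   9.84307868] local [-0.04904881 -0.03250324]
```

>>> play_rows(steps=[0,0,0,0,0,0,0,0,0,0,0,0,0,0,0,0])

```text
time: 13.75
tool_pos: [0.5156, 0.0956, 0.0955]
tcp_rot: [-1.982, -2.427, 0.02]
wrist_force: [-17.3, -8.8, 11.2]
width: -0.001
grip_force: 9.8
```

```bash
python3 chk.py; python3 -c "
from workcell import bot
print(bot.finish_job())"
```

```text
13.75 [0.51557581 0.09557772 0.09546301] [-17.28181409  -8.76416079  11.19380111] local [-0.04908311 -0.03249393]
the job is handed in; nothing more can be done
None
```

I handed the job in with the catch swung along the bar and the lever held on the stop screw (about 0.40 rad) by a steady push of about 22 N at the wrist; finishing gave no verdict, so I can't say whether it passed.

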